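Switch a locked vacuum valve over on the filtration bench

ROBOT

A 7-joint arm with a two-finger parallel gripper is mounted at the origin on the work surface. World frame = base frame: x ahead of the robot, y to its left, z up, the work surface at z = 0. Lengths are in m, angles in rad, forces in N, time in s.
With the tool pointing down it reaches from about 0.35 to 0.9 m from the base axis. Payload 19.9 kg.
Tool frame: the origin (TCP) lies midway between the tips of the shut fingers; the grasp point (between the pads) lies grasp_offset behind it (grasp_offset is the distance from the TCP to the grasp point, in m); z points along the fingers, y is the line along which they close (so a half turn about z gives the same grasp; the last joint's range is limited). The gripper opens to 85 mm and grips with 20 to 120 N. Pads are 22 mm wide; open, the fingers measure 114 mm over their backs; the gripper's body (76 mm by 85 mm) begins 54 mm behind the grasp point. The pads swing forward as they close: fully open they stand 13 mm farther back than shut.
Start: joints at [1.298, 0.417, -0.01, 1.614, 0.005, 1.111, -0.053], TCP at [0.144, -0.608, 0.231] pointing down, gripper open.
Joint ranges: [-2.81, 2.81], [-0.39, 2.02], [-1.27, 1.25], [0.06, 2.57], [-1.19, 4.33], [0.19, 2], [-2.82, 2.82]. Speed limits (rad/s): [1.89, 1.89, 2.39, 2.39, 3.01, 3.01, 3.01].

INTERFACE

Orientations are given as [roll, pitch, yaw] about the fixed x, y, z axes, in that order (R = Rz(yaw) Ry(pitch) Rx(roll)).
In Python, from rig import read_state, get_image, get_calibration, close_job, grasp_offset gives the robot as it stands.
- The arm moves only by the tool play_rows, never from a script. Its argument "steps" is text: rows parted by semicolons, each of 5 numbers parted by spaces: the shift along the tool's x, y, z as a fraction of full scale, then the turn about the tool's z as a fraction of full scale, then the closure, from 0 (fully open) to 1 (shut). A call has 1 to 10 rows; each row is the pose to reach, as a shift and turn from the pose commanded when the call began, along the tool's axes at that moment; what a row does not reach only later rows make up. Full scale, the value 1, is 250 mm for a shift and 45 degrees for a turn. A row lasts 1/10 s, in which the tool goes at most 50 mm and 8.59 degrees, less where a joint would pass 70% of its speed; a pose out of reach is approached as far as the arm can. A call with a number of a shift or a turn outside -1 to 1 is refused whole. A call with a gripper value outside its range is refused whole. The fingers move at their own pace and stop on an object; "grip_force" is the grip in N (left out, the last holds). Time passes only in rows, so rows that repeat a pose let the fingers close. It gives the time, the measured TCP pose, the force, the opening and the grip force at its end, in the units of the state.
- read_state(): the state, without advancing time (a new reading comes with each control period).
- get_image(name): name is "scene" or "side" or "wrist"; returns the picture (480x640x3 uint8, red, green, blue); there is no depth.
- get_calibration(name): a dict with "mtx" (3x3 intrinsics, pixels), "camera_from_world" (4x4, takes a point from world to camera coordinates); the wrist camera has in their place "mount" (4x4, takes a point from camera to tool coordinates, whose origin is the TCP and whose axes are the flange's). Camera axes: x right, y down, z forward; pixel columns grow to the right and rows downward; lengths in m; the calibration is good to about 2 mm. A picture is of the moment at which its call begins: read the wrist's pose just before it. get_calibration takes no time and is no camera call.
- close_job(): hands the job in; it is judged then, once.
The state is a dict: "time_s": time; "qpos": joint angles; "dq": joint speeds; "joint_torque": joint torques, N m; "position": TCP position; "ee_rot": TCP orientation; "wrist_force": force on the tool from outside, world axes, zero at the start; "moment": the same for the moment, N m; "width": finger opening in m; "finger_force": force on a finger pad.
Only numpy, scipy, OpenCV 4.12 (cv2) and the standard library are available. Lean on these libraries where they do the work, as an engineer would, in place of code of your own. Each camera call takes 0.05 s, during which the arm holds its last target. There are 200 camera calls.

TASK

Switch over the vacuum valve whose lever carries a locking collar: lift the collar so that its cross pin comes out of the notch, push the lever across to the notch at the other end, and let the collar drop fully home there. Leave the other valve's ball-knob lever as it is.

Things in the scene. Friction and masses are not known exactly. Their poses are not given: they have to be found in the camera images.
- selector (a joint): locked valve's lever, rad: 0 leans 0.38 from vertical to -x side (starts 0 to 0.1), 0.38 upright, 0.76 far stop. Steel rod 10 mm thick, reaching 154 mm from a level pivot 45 mm above the bench. Quadrant beside it, top 75 mm from the pivot, has a 15 mm deep notch at each end: a lowered collar fits only below 0.15 or above 0.60 (far notch middle 0.68). Friction 1.5 N at the collar; stays where left
- lock_collar (a joint): how far the locking collar is lifted along the lever, m: 0 fully down, its cross pin in a notch; 0.03 upper stop. The pin clears the land between the notches above 0.015 (lift about 0.023). A weak spring (2 to 3 N) pushes it down when let go, so it must be held up while the lever is pushed across
- collar_grip (a point): middle of the collar's ribbed dark steel barrel, 34 mm across, 34 mm long, round the lever 118 mm from the pivot when down; rod end 36 mm above it, cross pin (38 mm long) 53 mm below. Pinch it here on its +y and -y sides. z: up along the lever; x: the way the lever swings when pushed over; y: along pivot and pin. Moves with lever and collar; does not turn on the rod
- vent_knob (a point): bystander, not to be moved: centre of the black ball knob (30 mm across) on the other valve's plain lever, 130 mm from its pivot. That valve has the same body (130 x 90 mm base) but no collar and a smooth quadrant; it stands at least 0.2 m to the left or right of the locked one

How it is judged:
On the way:
1. the collar is lifted clear of the notch while the lever is still at its starting end (value of joint lock_collar above 0.012 m and value of joint selector below 0.25 rad), for 0.05 s.
At the end, for the whole second after the job is handed in: the locked valve's lever is at its far end (above 0.58 rad) with the collar down in the far notch (less than 5 mm lifted), at rest, and the ball-knob lever is within 20 mm of where it was (value of joint selector above 0.58 rad and value of joint lock_collar below 0.005 m and velocity of joint selector below 0.1 rad/s and distance of vent_knob from where it was at the start of the episode below 0.02 m); the robot touches nothing.
It fails at once if the other valve's ball-knob lever is moved by more than 20 mm (distance of vent_knob from where it was at the start of the episode above 0.02 m).
It also fails if it takes over 32 s, if anything falls off the work surface, if the arm or the gripper's body presses on something with over 40 N, if the wrist force passes 120 N, or if a joint passes its speed limit or range.

## Working session

There is one attempt and no reset: what is moved stays moved. The work goes in short steps, Python scripts to look and compute and a tool call to move; the robot and the scene stay as the last step left them, time stands still between calls to the robot, and variables do not carry over. Pictures are saved under pics/ and viewed, at most 10 in all, crops included, and the job is handed in when it is done.

Besides the shell and the picture viewer there is one more tool, called after "Emit:" in YAML: its name, and indented under it one key for each argument. play_rows: Moves the arm, as the interface text tells. Its arguments: {"type":"object","properties":{"steps":{"type":"string"},"grip_force":{"type":"number"}},"required":["steps"]}

```bash
mkdir -p pics
python3 - <<'E'
from rig import *
import cv2
s=read_state();print({k:s[k] for k in('time_s','position','ee_rot','width')},grasp_offset if not callable(grasp_offset) else grasp_offset())
for n in('scene','side'):
    cv2.imwrite(f'pics/{n}0.png',get_image(n)[:,:,::-1]);c=get_calibration(n);print(c)
E
```

```text
{'time_s': 0.0, 'position': array([ 0.14345931, -0.60794931,  0.23067889]), 'ee_rot': array([-3.14037814e+00,  1.28869843e-04,  2.31782395e-01]), 'width': 0.08564380925047231} 0.0187
{'mtx': array([[472.6583155 ,   0.        , 324.82572288],
       [  0.        , 472.6583155 , 243.00482865],
       [  0.        ,   0.        ,   1.        ]]), 'camera_from_world': array([[-0.62685025,  0.77892115, -0.01845533,  0.32681127],
       [ 0.61517006,  0.48025471, -0.62523693, -0.22606925],
       [-0.47814701, -0.4032831 , -0.78021675,  1.17445819],
       [ 0.        ,  0.        ,  0.        ,  1.        ]])}
{'mtx': array([[588.70740639,   0.        , 317.6138931 ],
       [  0.        , 588.70740639, 247.12780405],
       [  0.        ,   0.        ,   1.        ]]), 'camera_from_world': array([[-0.99651095, -0.07919542, -0.02634416,  0.52230986],
       [-0.0153286 ,  0.48393519, -0.87496958,  0.14044555],
       [ 0.08204245, -0.87151295, -0.48346067,  1.01870315],
       [ 0.        ,  0.        ,  0.        ,  1.        ]])}
```

View pics/scene0.png

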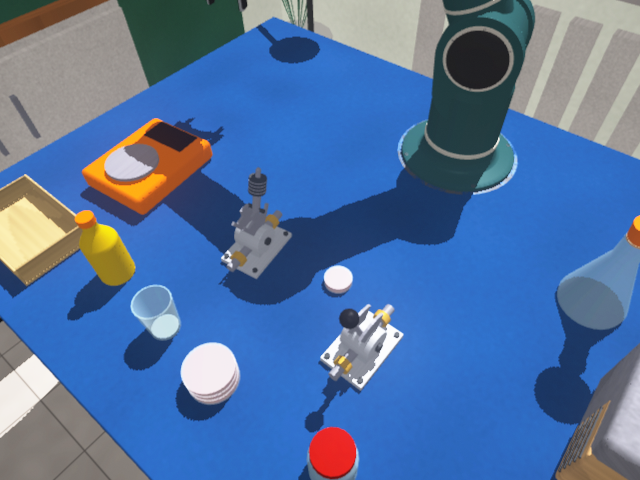

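View pics/side0.png

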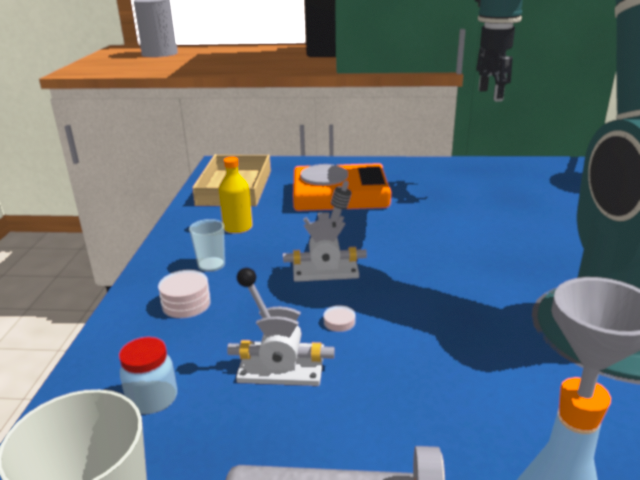

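The scene picture shows the collar valve at about (257,230), with its collar at (258,184). In the side picture the collar is at (341,199) and the lever leans toward -x. The ball-knob valve is nearer the side camera. Next I'll enlarge the collar valve in both.

Run:
```python
import cv2,numpy as np
a=cv2.imread('pics/scene0.png')[160:285,205:305];b=cv2.imread('pics/side0.png')[155:285,275:375]
a=cv2.resize(a,None,fx=4,fy=4,interpolation=2);b=cv2.resize(b,None,fx=4,fy=4,interpolation=2)
h=np.zeros((520,800,3),np.uint8);h[:500,:400]=a;h[:520,400:]=b
cv2.imwrite('pics/crop.png',h)
```

```text
(no output)
```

View pics/crop.png

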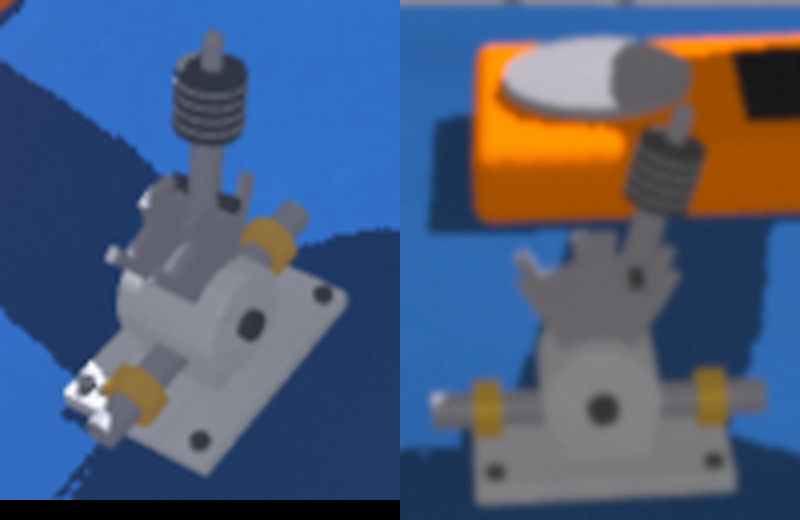

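Collar barrel: scene (257.3,184.5), side (341,198). Rod tip: (258,169.5) and (346,183). Pivot face: (268,241) and (325.5,257.5). Front base holes: (255,270) with (298.8,272.8), and (285.8,233.5) with (353.3,270). I'll triangulate these.

```bash
cat > h.py <<'E'
from rig import *
import cv2,numpy as np
from scipy.spatial.transform import Rotation as R
C={n:get_calibration(n) for n in('scene','side')}
def tri(a,b):
    P=[C[n]['mtx']@C[n]['camera_from_world'][:3] for n in C]
    X=cv2.triangulatePoints(P[0],P[1],np.float64(a).reshape(2,1),np.float64(b).reshape(2,1))[:,0];X=X[:3]/X[3]
    e=[(p@np.r_[X,1]) for p in P];e=[v[:2]/v[2] for v in e]
    return X,np.round([e[0]-a,e[1]-b],1).tolist()
E
python3 - <<'E'
from h import *
d=dict(col=((257.3,184.5),(341,198)),tip=((258,169),(346,182.5)),piv=((268,241.2),(325.5,257.5)),h1=((255,270),(298.8,272.8)),h2=((285.8,233.5),(353.3,270)),
knob=((349,318),(247,277)))
for k,v in d.items(): print(k,*tri(*v))
E
```

```text
col [ 0.48981559 -0.18495081  0.15770668] [[0.1, -0.9], [-0.4, 0.5]]
tip [ 0.4801827  -0.18668357  0.18931402] [[0.1, -1.1], [-0.4, 0.6]]
piv [ 0.51969767 -0.1465486   0.04588631] [[0.1, -0.9], [-0.4, 0.4]]
h1 [ 0.57338542 -0.13647793  0.01514668] [[0.1, -1.1], [-0.5, 0.5]]
h2 [ 0.46481061 -0.15101194  0.01527917] [[0.1, -1.0], [-0.5, 0.5]]
knob [0.6162769  0.12635758 0.16775439] [[0.1, -1.3], [-0.6, 0.5]]
```

Yaw of the swing axis is about 0.133 and the lever leans about 0.30, so the selector reads about 0.08. The geometry agrees. Moving above the collar.

Emit:
play_rows:
  steps: "0.15 -0.11 0 0.03 0;0.3 -0.22 0 0.06 0;0.45 -0.33 0 0.1 0;0.6 -0.44 0 0.126 0;0.75 -0.55 0 0.126 0;0.87 -0.665 0 0.126 0;0.87 -0.665 0 0.126 0;0.87 -0.665 0 0.126 0"

```text
time_s: 0.9
position: [0.3174, -0.396, 0.2313]
ee_rot: [-3.142, 0.0, 0.134]
wrist_force: [-0.2, -0.5, 0.7]
width: 0.0855
finger_force: 0.0
```

```bash
cat >> h.py <<'E'
def go(t):
    s=read_state();r=R.from_euler('xyz',s['ee_rot']);d=np.array(t)-s['position']
    print(s['position'],s['ee_rot'],'shift',np.round(r.inv().apply(d)/.25,3),'turn',round((s['ee_rot'][2]-.133)/(np.pi/4),3),s['width'],s['wrist_force'],s['time_s'])
E
python3 -c "
from h import *
go([.490,-.185,.225])"
```

```text
[ 0.31741399 -0.39595067  0.2312794 ] [-3.14151906e+00  1.56382053e-04  1.34484992e-01] shift [ 0.797 -0.744  0.025] turn 0.002 0.0855442785427365 [-0.15124868 -0.47897618  0.65208803] 0.9
```

Emit:
play_rows:
  steps: "0.13 -0.125 0 0 0;0.27 -0.25 0 0 0;0.4 -0.37 0 0 0;0.53 -0.5 0 0 0;0.67 -0.62 0 0 0;0.797 -0.744 0 0 0;0.797 -0.744 0 0 0;0.797 -0.744 0 0 0;0.797 -0.744 0 0 0"

```text
time_s: 1.8
position: [0.4892, -0.1874, 0.231]
ee_rot: [3.142, 0.001, 0.13]
wrist_force: [0.8, 0.1, 0.6]
width: 0.0856
finger_force: 0.0
```

```bash
python3 -c "
from h import *
go([.490,-.185,.139])
s=read_state();im=get_image('wrist');c=get_calibration('wrist')
M=c['mount'];r=R.from_euler('xyz',s['ee_rot']).as_matrix()
T=np.eye(4);T[:3,:3]=r;T[:3,3]=s['position']
W=np.linalg.inv(T@M)
for p in ([.49,-.185,.1577],[.4802,-.1867,.1893]):
  q=c['mtx']@(W@np.r_[p,1])[:3];q=(q[:2]/q[2]);print(q);cv2.drawMarker(im,tuple(int(round(v)) for v in q),(255,0,0),0,14,1)
cv2.imwrite('pics/w1.png',im[:,:,::-1])
"
```

```text
[ 0.48918118 -0.18738639  0.2309974 ] [3.14155266e+00 7.59018010e-04 1.30456524e-01] shift [ 0.005 -0.009  0.368] turn -0.003 0.08564181907910702 [0.83272232 0.1121292  0.5637335 ] 1.8
[318.97877865 251.0124707 ]
[319.43838728 290.24730497]
```

View pics/w1.png

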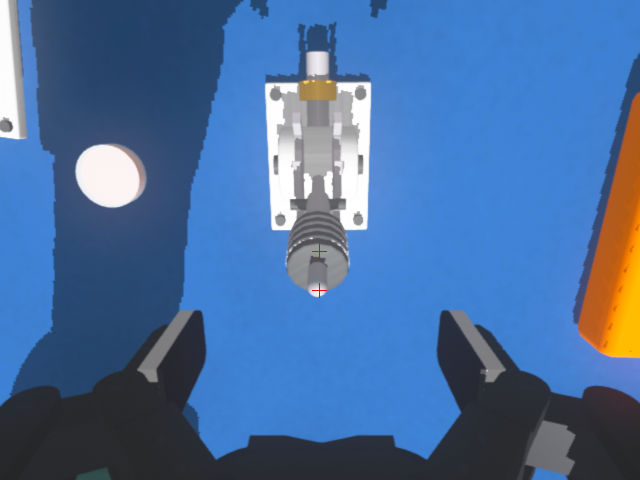

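The wrist picture shows the collar at (318,262), with the projected marks on its barrel and rod tip (319,251 and 319,290). The alignment is good, so I'll descend and pinch.

Emit:
play_rows:
  steps: "0.005 -0.005 0.15 0 0;0.005 -0.005 0.27 0 0;0.005 -0.005 0.38 0 0;0.005 -0.005 0.38 0 0;0.005 -0.005 0.38 0 0.5;0.005 -0.005 0.38 0 1;0.005 -0.005 0.38 0 1;0.005 -0.005 0.38 0 1;0.005 -0.005 0.38 0 1;0.005 -0.005 0.38 0 1"
  grip_force: 50

```text
time_s: 2.85
position: [0.4915, -0.1849, 0.1374]
ee_rot: [3.14, -0.001, 0.133]
wrist_force: [-3.5, -1.3, 9.8]
width: 0.0332
finger_force: 48.6
```

```bash
python3 -c "
from h import *
go([.490,-.185,.139])
cv2.imwrite('pics/s2.png',cv2.resize(get_image('side')[120:300,240:480,::-1],None,fx=3,fy=3))"
```

```text
[ 0.49145567 -0.1848908   0.13744439] [ 3.14037500e+00 -1.25744118e-03  1.32514942e-01] shift [-0.006 -0.    -0.006] turn -0.001 0.03321819119330001 [-3.54681433 -1.3020279   9.78857897] 2.85
```

View pics/s2.png

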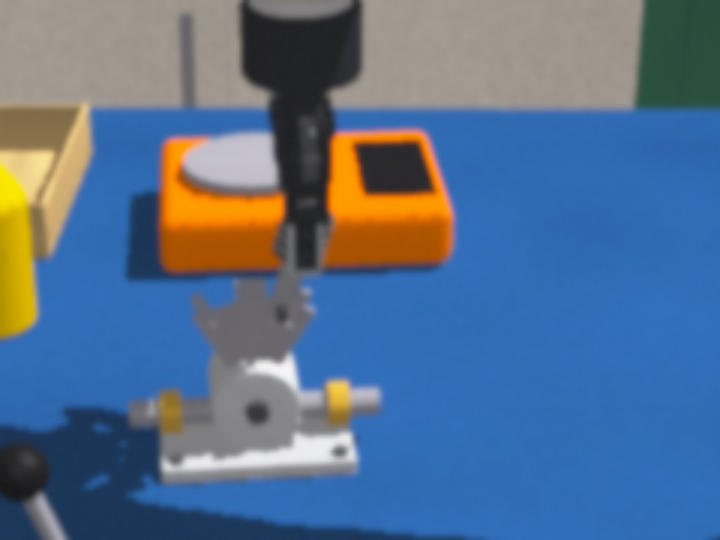

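The barrel is gripped at 33 mm between the pads. Now lift 23 mm along the lever.

Emit:
play_rows:
  steps: "-0.007 0 -0.022 0 1;-0.014 0 -0.044 0 1;-0.02 0 -0.066 0 1;-0.027 0 -0.09 0 1;-0.027 0 -0.09 0 1;-0.027 0 -0.09 0 1;-0.027 0 -0.09 0 1"
  grip_force: 50

```text
time_s: 3.6
position: [0.4845, -0.1857, 0.159]
ee_rot: [3.141, -0.001, 0.133]
wrist_force: [3.5, -6.0, -2.5]
width: 0.033
finger_force: 50.0
```

```bash
python3 -c "
from h import *
go([.490,-.185,.139])
cv2.imwrite('pics/s3.png',cv2.resize(get_image('side')[120:300,240:480,::-1],None,fx=3,fy=3))"
```

```text
[ 0.48454164 -0.18567861  0.15896133] [ 3.14089609e+00 -6.99428556e-04  1.32546782e-01] shift [0.022 0.    0.08 ] turn -0.001 0.03298017738613884 [ 3.4986865  -5.95435133 -2.49770138] 3.6
```

View pics/s3.png

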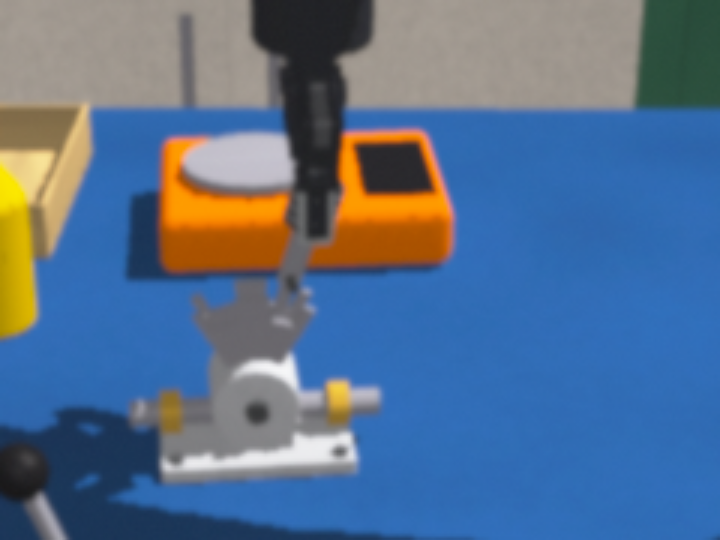

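The cross pin has risen clear of the notch, from (281,313) to (290,283) in the crop, about 20 mm. Sweeping along the arc.

Emit:
play_rows:
  steps: "0.036 0 -0.010 0 1;0.07 0 -0.0165 0 1;0.108 0 -0.022 0 1;0.148 0 -0.0244 0 1;0.187 0 -0.024 0 1;0.226 0 -0.021 0 1;0.265 0 -0.0155 0 1;0.304 0 -0.007 0 1;0.331 0 0.0005 0 1;0.331 0 0.0005 0 1"
  grip_force: 50

```text
time_s: 4.65
position: [0.5662, -0.1744, 0.1579]
ee_rot: [-3.141, 0.001, 0.133]
wrist_force: [-1.1, -4.1, -1.9]
width: 0.0331
finger_force: 50.8
```

```bash
python3 -c "
from h import *
go([.490,-.185,.139])
cv2.imwrite('pics/s4.png',cv2.resize(get_image('side')[120:300,240:480,::-1],None,fx=3,fy=3))"
```

```text
[ 0.56622326 -0.17436242  0.15788527] [-3.14123039e+00  1.42004781e-03  1.33014204e-01] shift [-0.308  0.002  0.076] turn 0.0 0.03310462264283942 [-1.05378932 -4.11558784 -1.86957817] 4.65
```

View pics/s4.png

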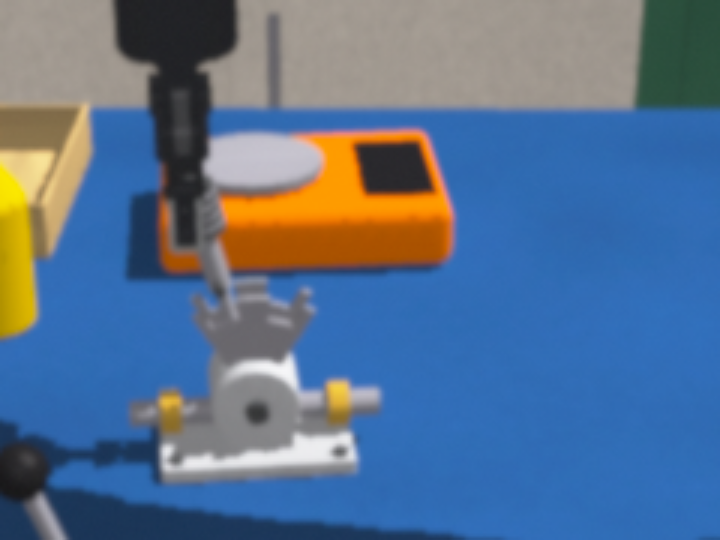

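The lever is across at the far end, with the pin over the far notch. Lower along the lever, then release.

Emit:
play_rows:
  steps: "-0.007 0 0.022 0 1;-0.013 0 0.044 0 1;-0.02 0 0.066 0 1;-0.026 0 0.086 0 1;-0.026 0 0.086 0 1;-0.026 0 0.086 0 1"
  grip_force: 30

```text
time_s: 5.3
position: [0.561, -0.1751, 0.1382]
ee_rot: [3.141, -0.003, 0.133]
wrist_force: [3.1, -2.5, 9.3]
width: 0.033
finger_force: 52.0
```

```bash
python3 -c "
from h import *
go([.490,-.185,.139])"
```

```text
[ 0.56101811 -0.17513275  0.13817316] [ 3.14078440e+00 -2.73612883e-03  1.32923960e-01] shift [-0.287  0.001 -0.004] turn -0.0 0.03304743171961273 [ 3.1011852  -2.45900698  9.28005152] 5.3
```

Emit:
play_rows:
  steps: "0 0 0 0 0.5;0 0 0 0 0;0 0 0 0 0;0 0 0 0 0;0 0 0 0 0;0 0 -0.15 0 0;0 0 -0.3 0 0;0 0 -0.45 0 0;0 0 -0.6 0 0;0 0 -0.6 0 0"

```text
time_s: 6.3
position: [0.5616, -0.1754, 0.2922]
ee_rot: [3.139, -0.006, 0.133]
wrist_force: [0.7, -0.8, 0.2]
width: 0.0852
finger_force: 0.0
```

```bash
python3 -c "
from h import *
go([.490,-.185,.139])
a=cv2.resize(get_image('scene')[160:285,205:305,::-1],None,fx=4,fy=4,interpolation=2);b=cv2.resize(get_image('side')[155:285,275:375,::-1],None,fx=4,fy=4,interpolation=2)
h=np.zeros((520,800,3),np.uint8);h[:500,:400]=a;h[:520,400:]=b
cv2.imwrite('pics/f.png',h)"
```

```text
[ 0.56163538 -0.17543191  0.2921878 ] [ 3.13854636 -0.00647417  0.13281592] shift [-0.293 -0.002  0.611] turn -0.0 0.085208984402265 [ 0.71257679 -0.82704174  0.16785589] 6.3
```

View pics/f.png

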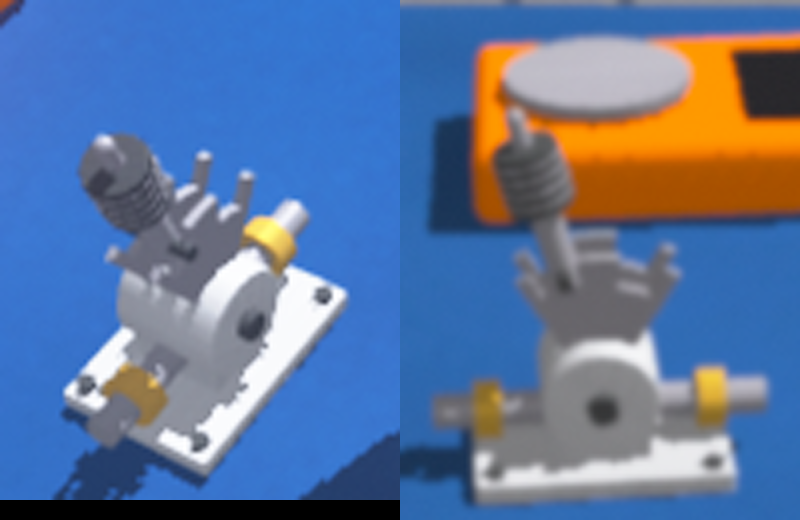

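The lever leans to the far side, with the pin in the far notch at (565,283). The collar is at (128,185)/(533,175) and the rod tip at (104,142)/(516,115). I'll check the numbers before handing in.

```bash
python3 -c "
from h import *
c=tri((237,206.3),(308.3,198.8))[0];t=tri((231,195.5),(304,183.8))[0];p=np.array([.5197,-.1465,.0459])
u=np.array([.991,.133,0]);print(c,t,np.linalg.norm(t-c),(c-p)@u,c[2]-p[2],np.hypot((c-p)@u,c[2]-p[2]),np.arctan2((c-p)@u,c[2]-p[2])+.38)"
```

```text
[ 0.5531134  -0.17441571  0.15959935] [ 0.55994629 -0.17525929  0.19099575] 0.03214240689980123 0.029399891823947324 0.11369934893183528 0.11743890150534889 0.6330335079482964
```

The collar is 117 mm from the pivot, so it is fully down, and the selector is at about 0.63. Handing in.

```bash
python3 -c "
from rig import *
print(close_job())"
```

```text
the job is handed in; nothing more can be done
None
```

I handed the job in at about 6.4 s; no verdict came back. The locked valve's lever is in the far notch (selector measured at about 0.63 rad) with its collar fully down, the gripper is clear, and the arm never went near the ball-knob lever.

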